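# Fold up an archive tray for envelopes

### The arm

A 6-joint arm with a two-finger parallel gripper is mounted at the origin on the work surface. World frame = base frame: x ahead of the robot, y to its left, z up, the work surface at z = 0. Lengths are in mm, angles in rad, forces in N, time in s.
With the tool pointing down it reaches from about 350 to 875 mm from the base axis. Payload 4.2 kg.
Tool frame: the origin (TCP) lies between the finger pads; the fingertips stand 14 mm ahead of it and the grasp point (between the pads) lies 5 mm behind it; z points along the fingers, y is the line along which they close (so a half turn about z gives the same grasp; the last joint's range is limited). The gripper opens to 85 mm and grips with 20 to 120 N. Pads are 22 mm wide; open, the fingers measure 114 mm over their backs; the gripper's body (76 mm by 85 mm) begins 54 mm behind the grasp point. The pads swing forward as they close: fully open they stand 13 mm farther back than shut.
Start: joints at [0.259, 0.385, 0.008, 0, -1.194, -0.259], TCP at [624.979, 0.025, 245.312] pointing down, gripper open.
Joint ranges: [-3.14, 3.14], [-1.21, 2.06], [-1.07, 1.41], [-3.16, 2.05], [-2.99, -0.16], [-3.1, 3.1]. Speed limits (rad/s): [2.79, 2.79, 3.14, 3.14, 3.14, 3.14].

### API

Orientations are given as a unit quaternion [x, y, z, w].
In Python, from bench import * gives the robot as it stands.
- The arm moves only by the tool carry_out, never from a script. Its argument "motion" is a list of rows, each a list of 7 numbers: the turn, a rotation vector about the tool's x, y, z in rad, then the shift along the tool's x, y, z in mm, then the opening, from -1 (shut) to 1 (fully open), so that 0 is half open. A call has 1 to 5 rows; each row is the pose to reach, as a shift and turn from the pose commanded when the call began, along the tool's axes at that moment; what a row does not reach only later rows make up. A row lasts 1/8 s, in which the tool goes at most 62.5 mm and 10.7 degrees, less where a joint would pass 70% of its speed; a pose out of reach is approached as far as the arm can. A call with a gripper value outside its range is refused whole. The fingers move at their own pace and stop on an object; the grip force is fixed at half the most. Time passes only in rows, so rows that repeat a pose let the fingers close. It gives the time, the measured TCP pose, the force, the opening and the grip force at its end, in the units of the state.
- read_state(): the state, without advancing time (a new reading comes with each control period).
- get_image(name): name is "scene" or "side" or "wrist"; returns a dict with "color" (480x640x3 uint8, blue, green, red), "mtx" (3x3 intrinsics, pixels), "k1" (the pictures are not rectified: a ray, as slopes to the right and down, at radius r is drawn at 1 + k1 r^2 times it, then the intrinsics apply), "position" and "orientation" of the camera in the world. Camera axes: x right, y down, z forward; pixel columns grow to the right and rows downward; lengths in mm; the calibration is good to about 2 mm. A picture is of the moment at which its call begins. There is no depth.
- job_done(): hands the job in; it is judged then, once.
The state is a dict: "clock": time; "joints": joint angles; "joint_vel": joint speeds; "joint_efforts": joint torques, N m; "position": TCP position; "ee_rot": TCP orientation; "contact_force": force on the tool from outside, world axes, zero at the start; "wrist_torque": the same for the moment, N m; "gripper_width": finger opening in mm; "grasp_force": force on a finger pad.
Only numpy, scipy, OpenCV 4.12 (cv2) and the standard library are available. Lean on these libraries where they do the work, as an engineer would, in place of code of your own. Each camera call takes 0.05 s, during which the arm holds its last target. There are 200 camera calls.

### The job

Fold up the greyboard tray that lies opened out on its block: first raise the left and right walls, in either order, fully upright against their stops, and only then raise the back wall, which lies folded in over the floor, fully upright against the ears of the side walls. Press them home gently, leave the tray standing by itself, and do not disturb the envelopes, the magnifier or the film can.

Things in the scene. Friction and masses are not known exactly. Their poses are not given: they have to be found in the camera images.
- tray: fixed grey cardboard tray on a plywood block (110 x 150 x 35 mm). Origin: centre of the block's underside, on the table. +x points from front lip to back wall, roughly away from the robot, +y to the left wall, z up. Floor 134 x 170 mm, 4 mm thick, top at 39 mm. Left and right walls stick outward with free air beneath; the back wall leans forward over the floor. Walls never jam on one another
- front_lip (a point): middle of the top edge of the fixed low front lip, 4 mm thick, 160 mm long, 15 mm above the floor, at (-65, 0, 54) mm in the tray's frame; the front is otherwise open
- left_wall (a joint): hinge of the left wall: angle from level (0 rad, sticking straight out to the left of the tray) to upright (1.571 rad, square to the floor, where a firm stop ends it). Starts 0.03 to 0.40. The crease is stiff (1 to 2 N at the free edge) and stays at any angle it is left
- right_wall (a joint): hinge of the right wall: angle from level (0 rad, sticking straight out to the right of the tray) to upright (1.571 rad, square to the floor, where a firm stop ends it). Starts 0.03 to 0.40. The crease is stiff (1 to 2 N at the free edge) and stays at any angle it is left
- back_wall (a joint): hinge of the back wall: angle from level (0 rad, folded forward flat over the tray's floor, towards the front lip) to upright (1.571 rad, where a firm stop ends it). Starts 0.45 to 0.70, so there is a gap under its free edge. The crease is stiff (1 to 2 N at the free edge) and stays at any angle it is left
- left_wall_edge (a point): middle of the left wall's free edge, half way through its thickness, 65 mm from the crease; the wall is a 4 mm board, 136 mm long along the crease; the point's z axis is square to the board and points to the face that ends up inside the tray (the board reaches 64 mm to the front and 72 mm to the back of this point). At its back end stands an ear, 3 x 50 x 26 mm, square to the board
- right_wall_edge (a point): middle of the right wall's free edge, half way through its thickness, 65 mm from the crease; the wall is a 4 mm board, 136 mm long along the crease; the point's z axis is square to the board and points to the face that ends up inside the tray (the board reaches 64 mm to the front and 72 mm to the back of this point). At its back end stands an ear, 3 x 50 x 26 mm, square to the board
- back_wall_edge (a point): middle of the back wall's free edge, half way through its thickness, 65 mm from the crease; the wall is a 4 mm board, 160 mm long along the crease; the point's z axis is square to the board and points to the face that is on top now and ends up outside; push on the other face, from beneath
- left_wall_hinge (a point): middle of the left wall's crease (hinge line), at (0, +85, 37) mm in the tray's frame, half way through the board's thickness; its axes turn with the wall
- right_wall_hinge (a point): middle of the right wall's crease (hinge line), at (0, -85, 37) mm in the tray's frame, half way through the board's thickness; its axes turn with the wall
- back_wall_hinge (a point): middle of the back wall's crease (hinge line), at (65, 0, 41) mm in the tray's frame, half way through the board's thickness; its axes turn with the wall
- envelopes: stack of old paper envelopes, 102 x 127 x 36 mm, bystander, standing on the table behind the back wall; origin at the centre of its underside
- loupe: black magnifier, round, 38 mm across and 38 mm high, bystander standing on the table off a near corner of the tray; origin at the centre of its underside
- film_can: grey film can, round, 32 mm across and 50 mm high, bystander standing on the table off the other near corner; origin at the centre of its underside

How it is judged:
By the outcome, as a careful person would: the job done as asked, in the order asked, and still so for the second after the job is handed in, with the robot touching nothing.
It also fails if it takes over 61 s, if anything falls off the work surface, if the arm or the gripper's body presses on something with over 40 N, if the wrist force passes 120 N, or if a joint passes its speed limit or range.

## Working session

There is one attempt and no reset: what is moved stays moved. The work goes in short steps, Python scripts to look and compute and a tool call to move; the robot and the scene stay as the last step left them, time stands still between calls to the robot, and variables do not carry over. Pictures are saved under pics/ and viewed, at most 10 in all, crops included, and the job is handed in when it is done.

Besides the shell and the picture viewer there is one more tool, called after "Call:" by a JSON object that holds its "api" and its "payload", one argument or row to a line. carry_out: Moves the arm, as the interface text tells. Its arguments: {"type":"object","properties":{"motion":{"type":"array"}},"required":["motion"]}

```bash
mkdir -p pics; ls; python3 - <<'E'
from bench import *
import cv2,numpy as np
for n in ("scene","side"):
    d=get_image(n); cv2.imwrite(f"pics/{n}0.png",d["color"]); print(n,d["mtx"],d["k1"],d["position"],d["orientation"])
print(read_state())
E
```

```text
pics
scene [[475.47381469   0.         320.80345702]
 [  0.         475.47381469 251.62026131]
 [  0.           0.           1.        ]] 0.0007700286261970149 [ 831.36083712 -396.88735569  866.46019291] [ 0.9325135   0.23506609 -0.0649042  -0.26636433]
side [[584.15523504   0.         316.09248139]
 [  0.         584.15523504 243.5629167 ]
 [  0.           0.           1.        ]] 0.01096867340242575 [127.21973634 785.46026847 811.8274917 ] [-0.25587734  0.86779383 -0.41082036  0.11263788]
{'clock': 0.1, 'joints': array([ 2.58599886e-01,  3.85481744e-01,  6.76993955e-03, -4.34585678e-04,
       -1.19401343e+00, -2.58601697e-01]), 'joint_vel': array([-0.00010031, -0.000948  ,  0.00331897,  0.00271255, -0.00068603,
       -0.00179052]), 'joint_efforts': array([-2.41840362e-04, -3.93318665e+01,  1.88929778e+01,  4.19793829e+00,
       -2.58899068e-03, -3.31562532e-06]), 'position': array([6.24505377e+02, 1.83063741e-02, 2.44332671e+02]), 'ee_rot': array([-7.07049125e-01,  7.07163746e-01,  6.59484796e-04, -7.32147028e-04]), 'contact_force': array([-0.12543886,  0.57112521, -0.28104193]), 'wrist_torque': array([ 0.01816353, -0.00171526, -0.02574031]), 'grasp_force': 0.0, 'gripper_width': 85.61137068535284}
```

View pics/scene0.png

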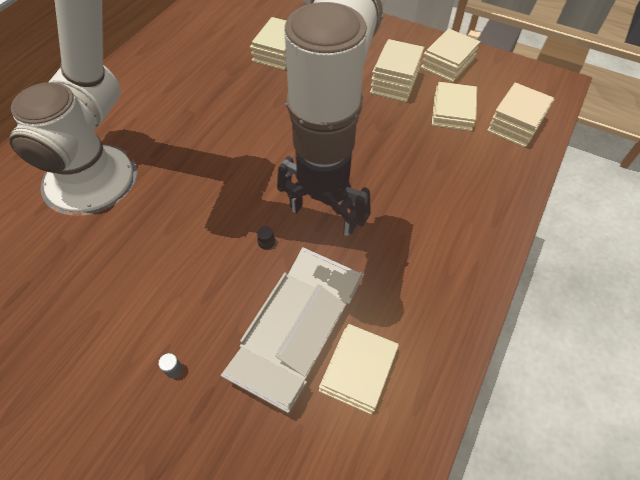

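View pics/side0.png

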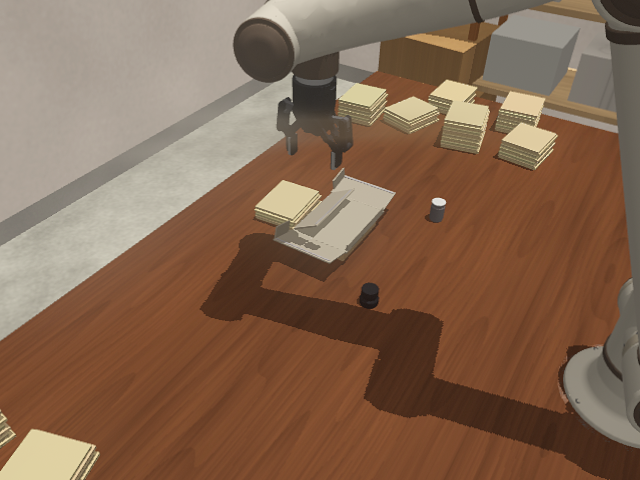

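The scene picture shows the tray from about (222,375) to (362,275), with the back wall leaning over the floor. The envelopes are at (360,368), the loupe at (265,237) and the can at (170,365). The side picture shows the tray around (335,220). I'll zoom in on both to read the corners.

```bash
python3 - <<'E'
import cv2
a=cv2.imread("pics/scene0.png")[240:420,210:410]; cv2.imwrite("pics/scene0c.png",cv2.resize(a,None,fx=3.3,fy=3.3,interpolation=cv2.INTER_CUBIC))
a=cv2.imread("pics/side0.png")[160:280,245:405]; cv2.imwrite("pics/side0c.png",cv2.resize(a,None,fx=5,fy=5,interpolation=cv2.INTER_CUBIC))
E
```

```text
(no output)
```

View pics/scene0c.png

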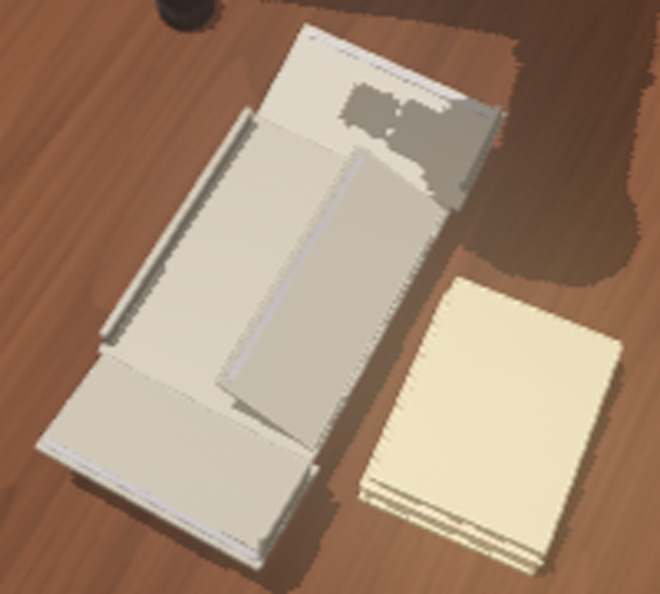

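View pics/side0c.png

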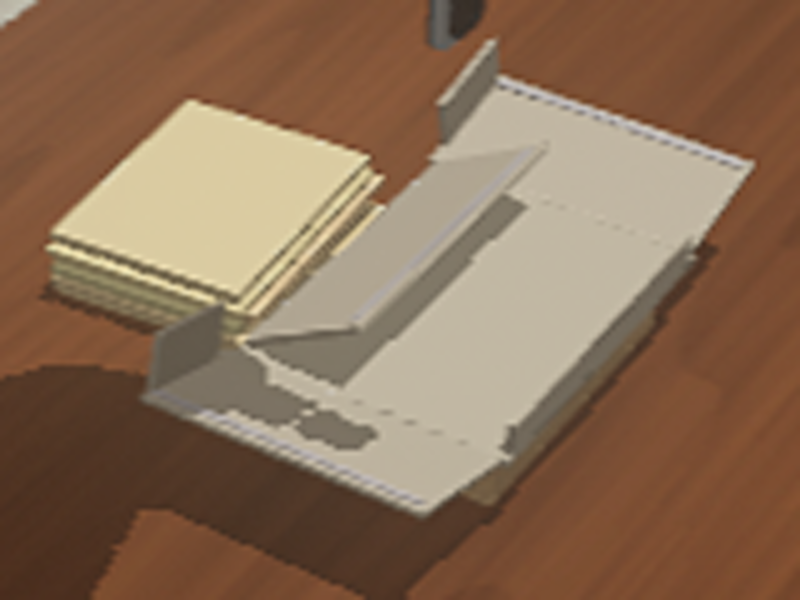

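Scene crop: lip ends at about (250,112) and (103,335); left wall free edge (305,28)–(502,110); right wall free edge (38,445)–(262,560); back wall free edge (362,150)–(220,382). Side crop: the same points at (512,430)/(690,243), (425,513)/(147,398), (752,162)/(495,78), (355,328)/(545,147). Next I'll triangulate these.

```bash
cat > h.py <<'E'
from bench import *
import numpy as np, cv2
from scipy.spatial.transform import Rotation as R
from scipy.optimize import least_squares
def rays(d,p):
    dist=np.array([d["k1"],0,0,0])
    n=cv2.undistortPoints(np.array(p,float).reshape(-1,1,2),d["mtx"],dist)[:,0]
    v=R.from_quat(d["orientation"]).apply(np.c_[n,np.ones(len(n))]); return v/np.linalg.norm(v,axis=1)[:,None]
def tri(ds,vs):
    A=np.zeros((3,3));b=np.zeros(3)
    for d,v in zip(ds,vs):
        P=np.eye(3)-np.outer(v,v);A+=P;b+=P@d["position"]
    x=np.linalg.solve(A,b)
    return x,max(np.linalg.norm((np.eye(3)-np.outer(v,v))@(x-d["position"])) for d,v in zip(ds,vs))
def plane(d,p,z):
    v=rays(d,p); return d["position"]+v*((z-d["position"][2])/v[:,2])[:,None]
def project(d,X):
    X=R.from_quat(d["orientation"]).inv().apply(np.array(X,float)-d["position"])
    return cv2.projectPoints(X,np.zeros(3),np.zeros(3),d["mtx"],np.array([d["k1"],0,0,0]))[0][:,0]
E
python3 - <<'E'
from h import *
s=get_image("scene"); t=get_image("side")
names="lipL lipR LF LB RF RB BL BR".split()
ps=np.array([(250,112),(103,335),(305,28),(502,110),(38,445),(262,560),(362,150),(220,382)])/3.3+[210,240]
pt=np.array([(512,430),(690,243),(425,513),(147,398),(752,162),(495,78),(355,328),(545,147)])/5+[245,160]
P={}
for n,a,b in zip(names,rays(s,ps),rays(t,pt)):
    x,e=tri((s,t),(a,b)); P[n]=x; print(n,x.round(1),round(e,1))
def T(q,X):
    c,si=np.cos(q[2]),np.sin(q[2]); X=np.array(X); return np.array([q[0]+c*X[0]-si*X[1],q[1]+si*X[0]+c*X[1],X[2]])
def model(q):
    l,r,b=q[3:]; return {"lipL":T(q,(-66,80,54)),"lipR":T(q,(-66,-80,54)),
    "LF":T(q,(-64,85+65*np.cos(l),37+65*np.sin(l))),"LB":T(q,(72,85+65*np.cos(l),37+65*np.sin(l))),
    "RF":T(q,(-64,-85-65*np.cos(r),37+65*np.sin(r))),"RB":T(q,(72,-85-65*np.cos(r),37+65*np.sin(r))),
    "BL":T(q,(65-65*np.cos(b),80,41+65*np.sin(b))),"BR":T(q,(65-65*np.cos(b),-80,41+65*np.sin(b)))}
f=lambda q:np.concatenate([P[n]-model(q)[n] for n in names])
o=least_squares(f,[800,-100,-.1,.2,.2,.5],loss="soft_l1",f_scale=3); print(o.x.round(3)); print(f(o.x).reshape(-1,3).round(1))
# bystanders
print("loupe",plane(s,[(265,233)],38).round(0),"can",plane(s,[(168,359)],50).round(0),"env top",plane(s,np.array([(457,280),(622,345),(543,553),(362,485)])/3.3+[210,240],36).round(0))
E
```

```text
lipL [556.8 -27.2  48.9] 1.5
lipR [ 556.6 -185.4   47. ] 1.1
LF [557.9  38.6  51.7] 1.1
LB [689.5  42.6  53.8] 1.4
RF [ 560.7 -253.8   49.7] 1.4
RB [ 694.6 -249.    49.9] 1.3
BL [632.9 -27.3  69. ] 1.3
BR [ 632.3 -184.5   70.4] 1.7
[ 6.22901e+02 -1.05523e+02 -1.25550e+01  2.51000e-01  2.04000e-01
  4.75000e-01]
[[ 0.8 -0.9 -5.1]
 [-1.2  0.8 -7. ]
 [ 0.7 -3.2 -1.5]
 [-3.8 -0.6  0.6]
 [ 0.1  1.1 -0.5]
 [-1.9  4.4 -0.3]
 [ 3.7 -1.8 -1.7]
 [ 1.3  1.  -0.3]]
loupe [[466.  43.  38.]] can [[ 463. -274.   50.]] env top [[ 713.  -59.   36.]
 [ 811.  -50.   36.]
 [ 820. -174.   36.]
 [ 721. -187.   36.]]
```

Tray centre is about (623,-105), yaw about 0.01. Wall angles are left ≈0.25, right ≈0.20 and back ≈0.48. Everything fits the given sizes. I'll close the fingers, tilt 50° toward the tray, and hover outside the left wall.

Call:
{"api": "carry_out", "payload": {
  "motion": [
    [0, 0.17, 0, -22, 0, 25, -1],
    [0, 0.35, 0, -44, 0, 50, -1],
    [0, 0.52, 0, -66, 0, 75, -1],
    [0, 0.7, 0, -88, 0, 100, -1],
    [0, 0.873, 0, -110, 0, 125, -1]
  ]
}}

```text
clock: 0.82
position: [625.1, 111.2, 120.1]
ee_rot: [0.64, -0.64, 0.301, 0.3]
contact_force: [-0.0, -0.7, -0.4]
gripper_width: 0.5
grasp_force: 0.0
```

```bash
cat > rel.py <<'E'
# prints tool-axis shift from measured pose to world TCP waypoints given as tip points
import sys
from h import *
s=read_state(); r=R.from_quat(s["ee_rot"]); zt=r.as_matrix()[:,2]
print("tcp",s["position"].round(1),"tip",(s["position"]+14*zt).round(1),"ztool",zt.round(2),"F",s["contact_force"].round(1),"w",round(s["gripper_width"],1),"t",s["clock"])
for a in sys.argv[1:]:
    p=np.array([float(v) for v in a.split(",")]); print(a,r.inv().apply(p-s["position"]-14*zt).round(1))
E
python3 rel.py 623,65,28 623,38,28 623,25,60 623,12,72 623,0,80 623,-9,82 623,-11.5,82; python3 - <<'E'
from h import *
d=get_image("side"); cv2.imwrite("pics/s1.png",cv2.resize(d["color"][100:300,200:460],None,fx=3,fy=3))
E
```

```text
tcp [625.1 111.2 120.1] tip [625.2 100.5 111.1] ztool [ 0.   -0.77 -0.64] F [-0.  -0.7 -0.4] w 0.5 t 0.825
623,65,28 [-41.3   2.3  80.4]
623,38,28 [-24.1   2.4 101.2]
623,25,60 [ 8.9  2.4 90.7]
623,12,72 [26.4  2.4 93.1]
623,0,80 [40.2  2.4 97.2]
623,-9,82 [ 47.5   2.4 102.8]
623,-11.5,82 [ 49.1   2.4 104.8]
```

View pics/s1.png

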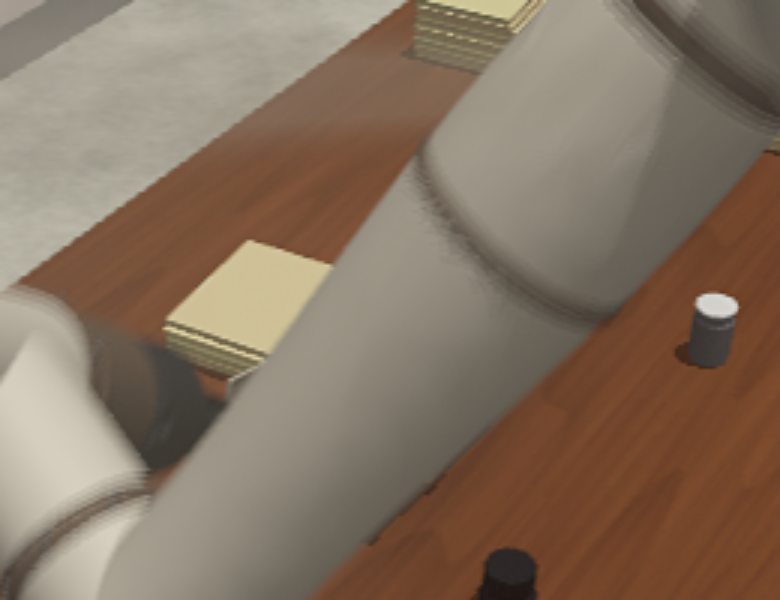

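The arm blocks the side view; nothing has been touched. Moving down to the outside of the left wall, and I'll check from the scene camera.

Call:
{"api": "carry_out", "payload": {
  "motion": [
    [0, 0, 0, -14, 1, 27, -1],
    [0, 0, 0, -28, 1, 54, -1],
    [0, 0, 0, -41, 2, 80, -1],
    [0, 0, 0, -41, 2, 80, -1]
  ]
}}

```text
clock: 1.38
position: [621.7, 73.4, 35.7]
ee_rot: [0.641, -0.64, 0.298, 0.301]
contact_force: [-0.2, -0.5, 0.8]
gripper_width: 0.1
grasp_force: 0.0
```

```bash
python3 rel.py 623,38,28 623,25,60 623,12,72 623,0,80 623,-9,82 623,-11.5,82; python3 - <<'E'
from h import *
d=get_image("scene"); cv2.imwrite("pics/c1.png",cv2.resize(d["color"][180:420,200:440],None,fx=2.5,fy=2.5))
E
```

```text
tcp [621.7  73.4  35.7] tip [621.6  62.7  26.8] ztool [-0.   -0.77 -0.64] F [-0.2 -0.5  0.8] w 0.1 t 1.375
623,38,28 [16.8 -1.4 18.1]
623,25,60 [49.7 -1.3  7.6]
623,12,72 [67.2 -1.2  9.9]
623,0,80 [81.  -1.2 14. ]
623,-9,82 [88.3 -1.2 19.6]
623,-11.5,82 [90.  -1.2 21.6]
```

View pics/c1.png

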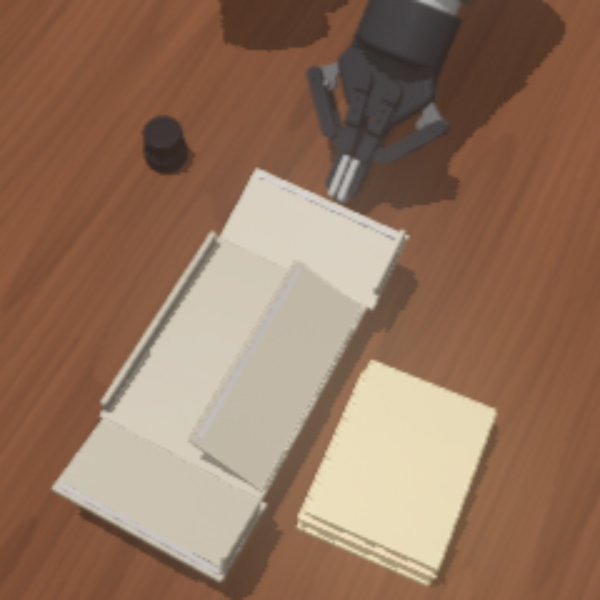

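The fingertips at (340,195) sit just outside and below the left wall's free edge, and nothing is disturbed. Now going in under it and lifting.

Call:
{"api": "carry_out", "payload": {
  "motion": [
    [0, 0, 0, 8, 0, 9, -1],
    [0, 0, 0, 16, 0, 18, -1],
    [0, 0, 0, 25, 0, 14, -1],
    [0, 0, 0, 34, 0, 11, -1],
    [0, 0, 0, 42, 0, 9, -1]
  ]
}}

```text
clock: 2.05
position: [623.3, 41.3, 64.8]
ee_rot: [-0.641, 0.641, -0.299, -0.298]
contact_force: [0.1, 0.5, -1.7]
gripper_width: 0.4
grasp_force: 0.7
```

```bash
python3 rel.py 623,25,60 623,12,72 623,0,80 623,-9,82 623,-11.5,82
```

```text
tcp [623.3  41.3  64.8] tip [623.3  30.6  55.8] ztool [ 0.   -0.77 -0.64] F [ 0.1  0.5 -1.7] w 0.4 t 2.05
623,25,60 [6.8 0.3 1.6]
623,12,72 [24.4  0.3  3.8]
623,0,80 [38.2  0.3  7.9]
623,-9,82 [45.6  0.3 13.5]
623,-11.5,82 [47.2  0.3 15.4]
```

Contact, with about 1.7 N downward, as the stiff crease would give. Continuing along the arc.

Call:
{"api": "carry_out", "payload": {
  "motion": [
    [0, 0, 0, 8, 0, 1, -1],
    [0, 0, 0, 16, 0, 2, -1],
    [0, 0, 0, 24, 0, 4, -1],
    [0, 0, 0, 31, 0, 6, -1],
    [0, 0, 0, 37, 0, 7, -1]
  ]
}}

```text
clock: 2.68
position: [622.6, 11.3, 87.7]
ee_rot: [-0.641, 0.641, -0.299, -0.299]
contact_force: [0.8, 1.2, -0.6]
gripper_width: 0.0
grasp_force: 0.7
```

Call:
{"api": "carry_out", "payload": {
  "motion": [
    [0, 0, 0, 2, 0, 2, -1],
    [0, 0, 0, 4, 0, 3, -1],
    [0, 0, 0, 5, 0, 4, -1],
    [0, 0, 0, 6, 0, 5, -1]
  ]
}}

```text
clock: 3.18
position: [622.9, 4.3, 89.1]
ee_rot: [0.641, -0.641, 0.299, 0.299]
contact_force: [-0.7, 1.8, 0.3]
gripper_width: -0.1
grasp_force: 0.7
```

```bash
python3 rel.py 623,-9,82 623,-11.5,82 623,-13,82
```

```text
tcp [622.9   4.3  89.1] tip [622.9  -6.4  80.2] ztool [-0.   -0.77 -0.64] F [-0.7  1.8  0.3] w -0.1 t 3.175
623,-9,82 [ 3.1 -0.1  0.8]
623,-11.5,82 [ 4.7 -0.1  2.7]
623,-13,82 [ 5.6 -0.1  3.9]
```

Call:
{"api": "carry_out", "payload": {
  "motion": [
    [0, 0, 0, 0.7, 0, 0.8, -1],
    [0, 0, 0, 1.3, 0, 1.5, -1],
    [0, 0, 0, 2, 0, 2.3, -1],
    [0, 0, 0, 2.6, 0, 3, -1],
    [0, 0, 0, 2.6, 0, 3, -1]
  ]
}}

```text
clock: 3.8
position: [623.1, 0.3, 89.3]
ee_rot: [-0.641, 0.641, -0.299, -0.299]
contact_force: [-0.0, 0.5, 0.3]
gripper_width: -0.3
grasp_force: 0.4
```

Call:
{"api": "carry_out", "payload": {
  "motion": [
    [0, 0, 0, 0.7, 0, 0.8, -1],
    [0, 0, 0, 1.3, 0, 1.5, -1],
    [0, 0, 0, 1.3, 0, 1.5, -1]
  ]
}}

```text
clock: 4.18
position: [623.0, -1.6, 89.2]
ee_rot: [-0.641, 0.641, -0.299, -0.299]
contact_force: [0.4, 1.1, 0.3]
gripper_width: 0.1
grasp_force: 0.5
```

Call:
{"api": "carry_out", "payload": {
  "motion": [
    [0, 0, 0, 0.7, 0, 0.8, -1],
    [0, 0, 0, 1.3, 0, 1.5, -1],
    [0, 0, 0, 1.3, 0, 1.5, -1]
  ]
}}

```text
clock: 4.55
position: [623.2, -2.3, 89.3]
ee_rot: [0.641, -0.641, 0.299, 0.298]
contact_force: [-2.2, 7.1, 2.5]
gripper_width: 0.0
grasp_force: 3.4
```

Call:
{"api": "carry_out", "payload": {
  "motion": [
    [0, 0, 0, 0.7, 0, 0.8, -1],
    [0, 0, 0, 1.3, 0, 1.5, -1],
    [0, 0, 0, 1.3, 0, 1.5, -1]
  ]
}}

```text
clock: 4.92
position: [623.3, -2.6, 89.3]
ee_rot: [0.642, -0.64, 0.299, 0.297]
contact_force: [-6.5, 13.4, 3.5]
gripper_width: -0.4
grasp_force: 7.1
```

```bash
python3 - <<'E'
from h import *
d=get_image("scene"); cv2.imwrite("pics/c2.png",cv2.resize(d["color"][220:420,200:400],None,fx=3,fy=3))
E
```

```text
(no output)
```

View pics/c2.png

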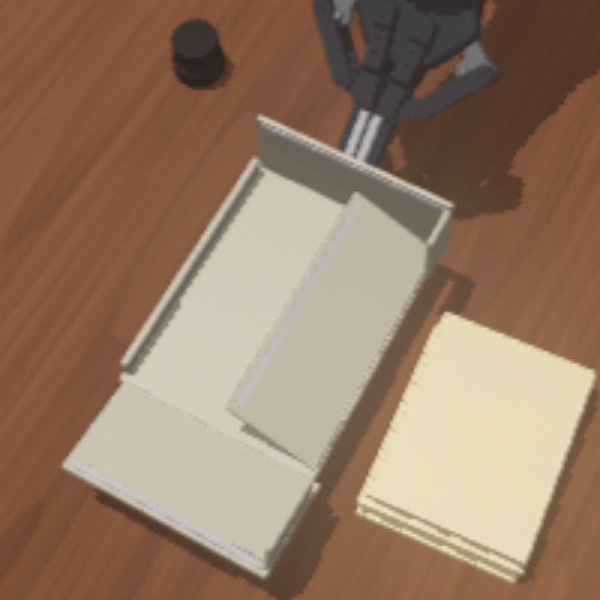

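The left wall stands upright against its stop: its top edge runs (260,118)–(450,207), and the force rose to 13 N. Now I'll retreat, go up, and swing the tool to the mirrored tilt for the right wall.

Call:
{"api": "carry_out", "payload": {
  "motion": [
    [0, 0, 0, -9, 0, -11, -1],
    [0, 0, 0, -19, 0, -23, -1],
    [0, 0, 0, 19, 0, -55, -1],
    [0, 0, 0, 65, 0, -94, -1],
    [0, 0, 0, 111, 0, -132, -1]
  ]
}}

```text
clock: 5.6
position: [622.8, 24.6, 260.5]
ee_rot: [0.641, -0.641, 0.299, 0.3]
contact_force: [0.9, 0.5, -0.3]
gripper_width: 0.2
grasp_force: 0.0
```

Call:
{"api": "carry_out", "payload": {
  "motion": [
    [0, -0.17, 0, 13, 0, 15, -1],
    [0, -0.35, 0, 26, 0, 31, -1],
    [0, -0.52, 0, 39, 0, 46, -1],
    [0, -0.7, 0, 51, 0, 61, -1],
    [0, -0.873, 0, 64, 0, 77, -1]
  ]
}}

```text
clock: 6.22
position: [623.0, -75.4, 259.4]
ee_rot: [0.708, -0.707, -0.002, -0.003]
contact_force: [0.3, -1.2, -1.0]
gripper_width: 0.4
grasp_force: 0.0
```

```bash
python3 rel.py; python3 - <<'E'
from h import *
s=read_state();r=R.from_quat(s["ee_rot"]);print(r.as_matrix().round(2),r.inv().apply(np.array([623,-322,145])-s["position"]).round(1),s["joints"].round(2))
E
```

```text
tcp [623.  -75.4 259.4] tip [623.1 -75.4 245.4] ztool [ 0.    0.01 -1.  ] F [ 0.3 -1.2 -1. ] w 0.4 t 6.225
[[ 0.   -1.    0.  ]
 [-1.   -0.    0.01]
 [-0.01 -0.   -1.  ]] [247.3   0.6 112.8] [ 0.13  0.38  0.04 -0.01 -1.23 -0.13]
```

Call:
{"api": "carry_out", "payload": {
  "motion": [
    [0, -0.17, 0, 50, 0, 0, -1],
    [0, -0.35, 0, 99, 0, 10, -1],
    [0, -0.52, 0, 149, 0, 35, -1],
    [0, -0.7, 0, 198, 0, 65, -1],
    [0, -0.873, 0, 247, 0, 100, -1]
  ]
}}

```text
clock: 6.85
position: [623.4, -324.7, 159.0]
ee_rot: [0.641, -0.639, -0.299, -0.302]
contact_force: [1.6, 0.1, 0.2]
gripper_width: -0.2
grasp_force: 0.0
```

```bash
python3 rel.py 623,-276,28 623,-251,28 623,-238,60
```

```text
tcp [ 623.4 -324.7  159. ] tip [ 623.4 -313.9  150.1] ztool [ 0.    0.77 -0.64] F [1.6 0.1 0.2] w -0.2 t 6.85
623,-276,28 [ 69.7   0.8 107.2]
623,-251,28 [ 53.7   0.8 126.4]
623,-238,60 [ 20.8   0.7 116. ]
```

Call:
{"api": "carry_out", "payload": {
  "motion": [
    [0, 0, 0, 18, 1, 27, -1],
    [0, 0, 0, 35, 1, 54, -1],
    [0, 0, 0, 53, 1, 80, -1],
    [0, 0, 0, 70, 1, 107, -1],
    [0, 0, 0, 70, 1, 107, -1]
  ]
}}

```text
clock: 7.48
position: [620.7, -283.9, 33.0]
ee_rot: [-0.639, 0.641, 0.303, 0.298]
contact_force: [0.3, 0.1, 0.5]
gripper_width: 0.2
grasp_force: 0.0
```

Call:
{"api": "carry_out", "payload": {
  "motion": [
    [0, 0, 0, -8, 0, 9, -1],
    [0, 0, 0, -16, 0, 18, -1],
    [0, 0, 0, -25, 0, 14, -1],
    [0, 0, 0, -34, 0, 11, -1],
    [0, 0, 0, -42, 0, 9, -1]
  ]
}}

```text
clock: 8.1
position: [622.2, -252.0, 63.9]
ee_rot: [0.641, -0.641, -0.298, -0.299]
contact_force: [-0.1, 0.0, -1.1]
gripper_width: 0.0
grasp_force: 0.7
```

```bash
python3 rel.py 623,-238,60 623,-225,72 623,-213,80 623,-204,82
```

```text
tcp [ 622.2 -252.    63.9] tip [ 622.2 -241.3   54.9] ztool [ 0.    0.77 -0.64] F [-0.1  0.  -1.1] w 0.0 t 8.1
623,-238,60 [-6.  -0.8 -0.7]
623,-225,72 [-23.5  -0.8   1.5]
623,-213,80 [-37.4  -0.8   5.6]
623,-204,82 [-44.7  -0.8  11.2]
```

Call:
{"api": "carry_out", "payload": {
  "motion": [
    [0, 0, 0, -8, 0, 0, -1],
    [0, 0, 0, -16, 0, 1, -1],
    [0, 0, 0, -24, 0, 2, -1],
    [0, 0, 0, -31, 0, 4, -1],
    [0, 0, 0, -37, 0, 6, -1]
  ]
}}

```text
clock: 8.72
position: [621.9, -222.9, 87.2]
ee_rot: [0.641, -0.641, -0.299, -0.299]
contact_force: [0.4, -1.2, -1.1]
gripper_width: 0.2
grasp_force: 0.7
```

Call:
{"api": "carry_out", "payload": {
  "motion": [
    [0, 0, 0, -2, 0, 2, -1],
    [0, 0, 0, -4, 0, 3, -1],
    [0, 0, 0, -6, 0, 5, -1],
    [0, 0, 0, -6, 0, 5, -1]
  ]
}}

```text
clock: 9.22
position: [622.0, -215.6, 88.8]
ee_rot: [0.641, -0.641, -0.299, -0.299]
contact_force: [0.2, -0.6, 0.7]
gripper_width: -0.0
grasp_force: 0.1
```

```bash
python3 rel.py 623,-202,82
```

```text
tcp [ 622.  -215.6   88.8] tip [ 622.  -204.8   79.8] ztool [-0.    0.77 -0.64] F [ 0.2 -0.6  0.7] w -0.0 t 9.225
623,-202,82 [-3.5 -1.   0.8]
```

Call:
{"api": "carry_out", "payload": {
  "motion": [
    [0, 0, 0, -0.7, 0, 0.8, -1],
    [0, 0, 0, -1.3, 0, 1.5, -1],
    [0, 0, 0, -1.9, 0, 2.3, -1],
    [0, 0, 0, -1.9, 0, 2.3, -1]
  ]
}}

```text
clock: 9.72
position: [622.0, -212.9, 88.6]
ee_rot: [-0.641, 0.641, 0.299, 0.299]
contact_force: [0.0, -0.6, 0.3]
gripper_width: 0.2
grasp_force: 0.5
```

Call:
{"api": "carry_out", "payload": {
  "motion": [
    [0, 0, 0, -0.7, 0, 0.8, -1],
    [0, 0, 0, -1.3, 0, 1.5, -1],
    [0, 0, 0, -1.3, 0, 1.5, -1]
  ]
}}

```text
clock: 10.1
position: [622.0, -210.8, 88.7]
ee_rot: [0.641, -0.641, -0.299, -0.299]
contact_force: [-0.2, -1.3, 0.4]
gripper_width: 0.2
grasp_force: 0.5
```

Call:
{"api": "carry_out", "payload": {
  "motion": [
    [0, 0, 0, -0.7, 0, 0.8, -1],
    [0, 0, 0, -1.3, 0, 1.5, -1],
    [0, 0, 0, -1.3, 0, 1.5, -1]
  ]
}}

```text
clock: 10.48
position: [622.0, -208.8, 88.7]
ee_rot: [0.641, -0.641, -0.299, -0.299]
contact_force: [0.4, -0.9, 1.3]
gripper_width: -0.0
grasp_force: 0.5
```

Call:
{"api": "carry_out", "payload": {
  "motion": [
    [0, 0, 0, -0.7, 0, 0.8, -1],
    [0, 0, 0, -1.3, 0, 1.5, -1],
    [0, 0, 0, -1.3, 0, 1.5, -1]
  ]
}}

```text
clock: 10.85
position: [622.0, -207.6, 88.7]
ee_rot: [-0.641, 0.641, 0.298, 0.299]
contact_force: [-0.3, -4.4, 1.9]
gripper_width: -0.0
grasp_force: 2.0
```

Call:
{"api": "carry_out", "payload": {
  "motion": [
    [0, 0, 0, -0.7, 0, 0.8, -1],
    [0, 0, 0, -1.3, 0, 1.5, -1],
    [0, 0, 0, -1.3, 0, 1.5, -1]
  ]
}}

```text
clock: 11.22
position: [622.0, -207.5, 88.8]
ee_rot: [-0.641, 0.642, 0.297, 0.298]
contact_force: [-0.5, -9.0, 1.9]
gripper_width: -0.1
grasp_force: 4.2
```

The right wall has met its stop: the position stopped moving and the force rose to 9 N. Retreating, then reorienting for the back wall.

Call:
{"api": "carry_out", "payload": {
  "motion": [
    [0, 0, 0, 9, 0, -11, -1],
    [0, 0, 0, 19, 0, -23, -1],
    [0, 0, 0, -19, 0, -55, -1],
    [0, 0, 0, -65, 0, -94, -1],
    [0, 0, 0, -111, 0, -132, -1]
  ]
}}

```text
clock: 11.85
position: [621.8, -235.1, 259.8]
ee_rot: [-0.64, 0.641, 0.3, 0.299]
contact_force: [0.9, 0.3, 1.2]
gripper_width: -0.1
grasp_force: 0.0
```

Call:
{"api": "carry_out", "payload": {
  "motion": [
    [0, 0.17, 0, -13, 0, 15, -1],
    [0, 0.35, 0, -26, 0, 31, -1],
    [0, 0.52, 0, -39, 0, 46, -1],
    [0, 0.7, 0, -51, 0, 61, -1],
    [0, 0.873, 0, -64, 0, 77, -1]
  ]
}}

```text
clock: 12.48
position: [622.4, -134.1, 259.1]
ee_rot: [0.707, -0.707, 0.002, 0.001]
contact_force: [-0.4, 0.1, -0.5]
gripper_width: -0.0
grasp_force: 0.0
```

Call:
{"api": "carry_out", "payload": {
  "motion": [
    [0, 0, 0.18, 0, 30, 0, -1],
    [0, 0, 0.36, 0, 60, 0, -1],
    [0, 0, 0.54, 0, 80, 0, -1],
    [0, 0, 0.72, 0, 80, 0, -1],
    [0, 0, 0.9, 0, 80, 0, -1]
  ]
}}

```text
clock: 13.1
position: [541.6, -134.7, 258.2]
ee_rot: [-0.326, 0.945, 0.0, -0.0]
contact_force: [0.9, -0.1, -0.0]
gripper_width: -0.1
grasp_force: 0.0
```

Call:
{"api": "carry_out", "payload": {
  "motion": [
    [0, 0, 0.18, 0, 0, 0, -1],
    [0, 0, 0.36, 0, 0, 0, -1],
    [0, 0, 0.54, 0, 0, 0, -1],
    [0, 0, 0.671, 0, 0, 0, -1],
    [0, 0, 0.671, 0, 0, 0, -1]
  ]
}}

```text
clock: 13.72
position: [541.9, -134.8, 257.9]
ee_rot: [-0.0, 1.0, 0.0, -0.0]
contact_force: [0.3, -0.2, -0.5]
gripper_width: -0.2
grasp_force: 0.0
```

```bash
python3 - <<'E'
from h import *
s=read_state();r=R.from_quat(s["ee_rot"]);print(s["position"].round(1),r.as_matrix().round(3),r.inv().apply(np.array([570,-105,180])-s["position"]).round(1),s["joints"].round(2))
d=get_image("scene"); cv2.imwrite("pics/c3.png",cv2.resize(d["color"][220:420,200:400],None,fx=3,fy=3))
E
```

```text
[ 541.9 -134.8  257.9] [[-1.    -0.001 -0.001]
 [-0.001  1.     0.   ]
 [ 0.001  0.    -1.   ]] [-28.2  29.7  77.9] [ 0.05  0.26 -0.14 -0.   -1.17 -1.62]
```

View pics/c3.png

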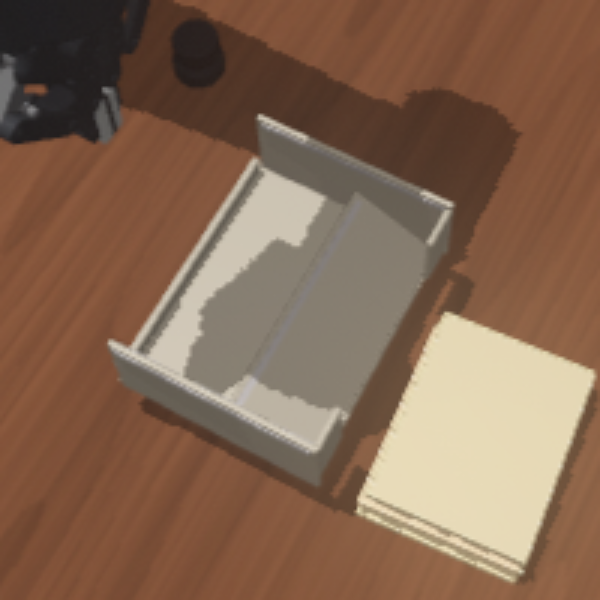

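Both side walls stand upright, the back wall is still leaning, and the bystanders haven't moved. Tilting the tool forward over the front lip.

Call:
{"api": "carry_out", "payload": {
  "motion": [
    [0, -0.17, 0, -6, 6, 18, -1],
    [0, -0.35, 0, -12, 12, 36, -1],
    [0, -0.52, 0, -18, 18, 54, -1],
    [0, -0.7, 0, -24, 24, 72, -1],
    [0, -0.873, 0, -30, 30, 90, -1]
  ]
}}

```text
clock: 14.4
position: [554.6, -135.8, 178.3]
ee_rot: [-0.009, 0.942, 0.025, 0.335]
contact_force: [0.5, -1.2, 0.2]
gripper_width: 0.1
grasp_force: 0.0
```

```bash
python3 rel.py 602,-105,57 618,-105,55 631,-105,55 642,-105,64 655,-105,76; python3 -c "
from h import *
print(read_state()['joints'].round(2))"
```

```text
tcp [ 554.6 -135.8  178.3] tip [ 563.4 -135.1  167.4] ztool [ 0.63  0.05 -0.77] F [ 0.5 -1.2  0.2] w 0.1 t 14.4
602,-105,57 [ 39.7  24.3 111.4]
618,-105,55 [ 28.6  23.7 123.1]
631,-105,55 [ 18.5  23.2 131.2]
642,-105,64 [  4.3  23.2 131.2]
655,-105,76 [-13.4  23.3 130.1]
[ 0.    0.17 -0.56 -0.32 -0.16 -1.26]
```

Joint 5 is at its limit, so the tilt stopped at about 39°. A 0.5 rad tilt is enough, so I'll back the tilt off.

Call:
{"api": "carry_out", "payload": {
  "motion": [
    [0, 0.12, 0, 0, 0, -3, -1],
    [0, 0.25, 0, 0, 0, -6, -1],
    [0, 0.37, 0, 0, 0, -10, -1],
    [0, 0.37, 0, 0, 0, -10, -1],
    [0, 0.37, 0, 0, 0, -10, -1]
  ]
}}

```text
clock: 15.02
position: [550.3, -136.5, 187.5]
ee_rot: [-0.012, 0.987, 0.023, 0.158]
contact_force: [-0.7, 0.0, 0.8]
gripper_width: -0.1
grasp_force: 0.0
```

```bash
cat > ori.py <<'E'
from h import *
import sys
s=read_state();r=R.from_quat(s["ee_rot"]);t=float(sys.argv[1])
want=R.from_matrix(np.array([[-np.cos(t),0,np.sin(t)],[0,1,0],[-np.sin(t),0,-np.cos(t)]]))
print("turn",(r.inv()*want).as_rotvec().round(3),"J",s["joints"].round(2))
E
python3 ori.py 0.5; python3 rel.py 590,-105,100 605,-105,57 631,-105,57 642,-105,64 655,-105,76
```

```text
turn [ 0.051 -0.184  0.011] J [ 0.02  0.22 -0.4  -0.07 -0.63 -1.51]
tcp [ 550.3 -136.5  187.5] tip [ 554.6 -135.8  174.2] ztool [ 0.31  0.05 -0.95] F [-0.7  0.   0.8] w -0.1 t 15.025
590,-105,100 [-11.   26.6  83. ]
605,-105,57 [-11.8  24.3 128.4]
631,-105,57 [-36.5  23.5 136.5]
642,-105,64 [-49.2  23.5 133.3]
655,-105,76 [-65.3  23.6 125.9]
```

Call:
{"api": "carry_out", "payload": {
  "motion": [
    [0.02, -0.09, 0.005, -3, 9, 27, -1],
    [0.05, -0.18, 0.01, -7, 18, 55, -1],
    [0.05, -0.18, 0.01, -11, 27, 83, -1],
    [0.05, -0.18, 0.01, -11, 27, 83, -1]
  ]
}}

```text
clock: 15.52
position: [588.9, -111.3, 120.5]
ee_rot: [-0.003, 0.971, 0.009, 0.238]
contact_force: [0.9, 0.3, 1.7]
gripper_width: -0.4
grasp_force: 0.0
```

```bash
python3 ori.py 0.5; python3 rel.py 605,-105,57 631,-105,57 642,-105,64 655,-105,76 667,-105,84
```

```text
turn [ 0.02  -0.02   0.002] J [ 0.09  0.32 -0.62  0.14 -0.16 -1.79]
tcp [ 588.9 -111.3  120.5] tip [ 595.4 -111.   108.1] ztool [ 0.46  0.02 -0.89] F [0.9 0.3 1.7] w -0.4 t 15.525
605,-105,57 [15.   5.1 49.8]
631,-105,57 [-8.   4.8 61.8]
642,-105,64 [-21.    4.8  60.7]
655,-105,76 [-38.1   4.9  56.1]
667,-105,84 [-52.4   4.9  54.5]
```

Joint 5 limits the forward tilt down low, to about 0.25 rad. That still lifts the edge if the finger moves up and forward together. Setting tilt 0.25 and descending in front of the edge.

Call:
{"api": "carry_out", "payload": {
  "motion": [
    [0, 0.08, 0, 0, 2, 0, -1],
    [0.02, 0.16, 0, 0, 4, 0, -1],
    [0.02, 0.23, 0, 0, 6, 0, -1],
    [0.02, 0.23, 0, 0, 6, 0, -1]
  ]
}}

```text
clock: 16.02
position: [591.5, -105.5, 124.0]
ee_rot: [-0.001, 0.992, -0.001, 0.129]
contact_force: [0.7, 0.1, 0.5]
gripper_width: -0.2
grasp_force: 0.0
```

```bash
python3 ori.py 0.25; python3 rel.py 598,-105,50 622,-105,50
```

```text
turn [-0.001  0.008  0.003] J [ 0.11  0.36 -0.42  0.06 -0.53 -1.72]
tcp [ 591.5 -105.5  124. ] tip [ 595.1 -105.6  110.5] ztool [ 0.26 -0.   -0.97] F [0.7 0.1 0.5] w -0.2 t 16.025
598,-105,50 [12.6  0.7 59.2]
622,-105,50 [-10.6   0.6  65.4]
```

Call:
{"api": "carry_out", "payload": {
  "motion": [
    [0, 0, 0, 4, 0, 20, -1],
    [0, 0, 0, 8, 0, 40, -1],
    [0, 0, 0, 12, 0, 58, -1],
    [0, 0, 0, 12, 0, 58, -1]
  ]
}}

```text
clock: 16.52
position: [591.0, -106.1, 62.0]
ee_rot: [-0.001, 0.992, -0.001, 0.125]
contact_force: [0.2, 0.0, 0.4]
gripper_width: -0.0
grasp_force: 0.0
```

```bash
python3 ori.py 0.25; python3 rel.py 622,-105,50 632,-105,58 642,-105,66 652,-105,74;  python3 - <<'E'
from h import *
d=get_image("side"); cv2.imwrite("pics/s2.png",cv2.resize(d["color"][140:300,230:430],None,fx=3.5,fy=3.5))
E
```

```text
turn [-0.002  0.001  0.003] J [ 0.1   0.45 -0.48  0.07 -0.39 -1.74]
tcp [ 591.  -106.1   62. ] tip [ 594.4 -106.1   48.4] ztool [ 0.25 -0.   -0.97] F [0.2 0.  0.4] w -0.0 t 16.525
622,-105,50 [-27.1   1.    5.3]
632,-105,58 [-38.8   1.    0.1]
642,-105,66 [-50.4   0.9  -5.2]
652,-105,74 [-62.1   0.9 -10.5]
```

View pics/s2.png

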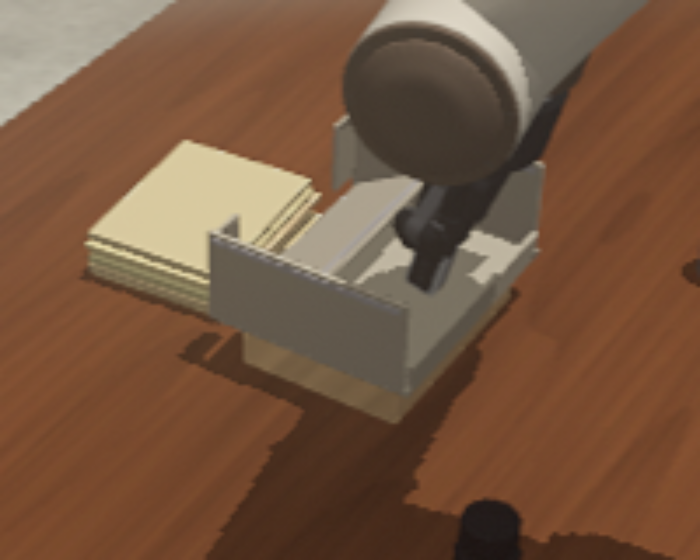

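The fingers at (430,280) stand inside the tray over the floor, in front of the back wall's free edge at (385,230), clear of the lip and side walls. Now advancing slowly to contact and lifting.

Call:
{"api": "carry_out", "payload": {
  "motion": [
    [0, 0, 0, -7, 0, 1, -1],
    [0, 0, 0, -14, 0, 2, -1],
    [0, 0, 0, -20, 1, 4, -1],
    [0, 0, 0, -26, 1, 5, -1],
    [0, 0, 0, -30, 1, 4, -1]
  ]
}}

```text
clock: 17.2
position: [621.0, -104.6, 65.6]
ee_rot: [-0.001, 0.992, -0.001, 0.123]
contact_force: [-6.6, 1.5, 1.0]
gripper_width: -0.2
grasp_force: 2.6
```

Call:
{"api": "carry_out", "payload": {
  "motion": [
    [0, 0, 0, -3, 0, -2, -1],
    [0, 0, 0, -6, 0, -4, -1],
    [0, 0, 0, -9, 0, -6, -1],
    [0, 0, 0, -12, 0, -8, -1]
  ]
}}

```text
clock: 17.7
position: [630.7, -104.7, 76.9]
ee_rot: [-0.001, 0.992, -0.001, 0.124]
contact_force: [-4.3, -0.9, 1.2]
gripper_width: -0.0
grasp_force: 1.5
```

```bash
python3 rel.py 642,-105,66 652,-105,74 662,-105,80
```

```text
tcp [ 630.7 -104.7   76.9] tip [ 634.2 -104.7   63.3] ztool [ 0.25 -0.   -0.97] F [-4.3 -0.9  1.2] w -0.0 t 17.7
642,-105,66 [-8.2 -0.3 -0.7]
652,-105,74 [-19.9  -0.4  -5.9]
662,-105,80 [-31.1  -0.4  -9.3]
```

The contact force is steady at about 5 N and the wall is turning. Continuing up the arc.

Call:
{"api": "carry_out", "payload": {
  "motion": [
    [0, 0, 0, -6, 0, -2, -1],
    [0, 0, 0, -12, 0, -4, -1],
    [0, 0, 0, -18, 0, -5, -1],
    [0, 0, 0, -24, 0, -6, -1],
    [0, 0, 0, -30, 0, -6, -1]
  ]
}}

```text
clock: 18.32
position: [660.5, -104.3, 90.9]
ee_rot: [-0.002, 0.992, -0.001, 0.126]
contact_force: [-1.4, 1.2, 0.4]
gripper_width: 0.5
grasp_force: 0.7
```

```bash
python3 rel.py 670,-105,82 676,-105,82;python3 - <<'E'
from h import *
d=get_image("scene"); cv2.imwrite("pics/c4.png",cv2.resize(d["color"][220:420,200:400],None,fx=3,fy=3))
E
```

```text
tcp [ 660.5 -104.3   90.9] tip [ 664.  -104.3   77.3] ztool [ 0.25 -0.   -0.97] F [-1.4  1.2  0.4] w 0.5 t 18.325
670,-105,82 [-7.  -0.7 -3. ]
676,-105,82 [-12.8  -0.7  -1.5]
```

View pics/c4.png

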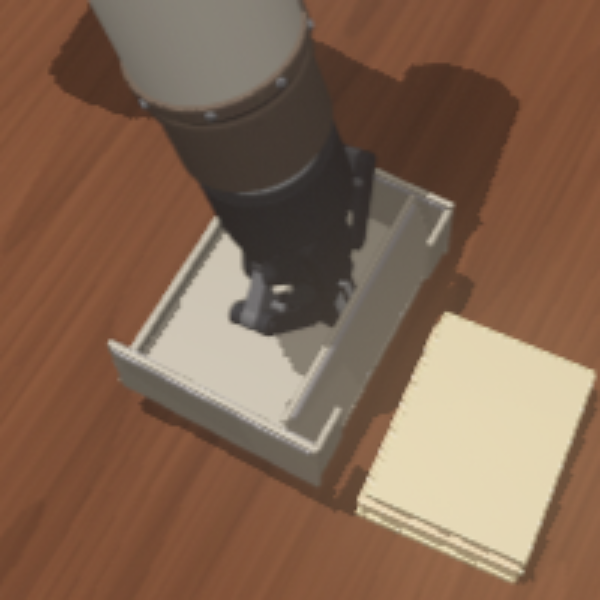

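The back wall is most of the way up, its top edge running (410,195)–(290,415). Nothing else has moved. Next come small final steps with the force watched.

Call:
{"api": "carry_out", "payload": {
  "motion": [
    [0, 0, 0, -2, 0, 0, -1],
    [0, 0, 0, -4, 0, 0, -1],
    [0, 0, 0, -6, 0, 0, -1],
    [0, 0, 0, -6, 0, 0, -1]
  ]
}}

```text
clock: 18.88
position: [665.5, -104.3, 91.9]
ee_rot: [-0.002, 0.992, -0.001, 0.126]
contact_force: [-1.0, 0.4, -0.1]
gripper_width: -0.4
grasp_force: 0.6
```

Call:
{"api": "carry_out", "payload": {
  "motion": [
    [0, 0, 0, -1, 0, 0.2, -1],
    [0, 0, 0, -2, 0, 0.5, -1],
    [0, 0, 0, -2, 0, 0.5, -1]
  ]
}}

```text
clock: 19.25
position: [667.9, -104.3, 92.3]
ee_rot: [-0.002, 0.992, -0.001, 0.126]
contact_force: [-1.5, -0.1, 1.4]
gripper_width: -0.2
grasp_force: 0.6
```

Call:
{"api": "carry_out", "payload": {
  "motion": [
    [0, 0, 0, -1, 0, 0.2, -1],
    [0, 0, 0, -2, 0, 0.5, -1],
    [0, 0, 0, -2, 0, 0.5, -1]
  ]
}}

```text
clock: 19.62
position: [670.0, -104.3, 92.3]
ee_rot: [-0.002, 0.992, -0.001, 0.126]
contact_force: [-0.6, 0.3, 0.6]
gripper_width: 0.1
grasp_force: 0.6
```

Call:
{"api": "carry_out", "payload": {
  "motion": [
    [0, 0, 0, -1, 0, 0.2, -1],
    [0, 0, 0, -2, 0, 0.5, -1],
    [0, 0, 0, -2, 0, 0.5, -1]
  ]
}}

```text
clock: 20.0
position: [671.9, -104.4, 92.2]
ee_rot: [-0.002, 0.992, -0.001, 0.126]
contact_force: [-1.3, 0.3, 1.3]
gripper_width: -0.2
grasp_force: 0.6
```

Call:
{"api": "carry_out", "payload": {
  "motion": [
    [0, 0, 0, -1, 0, 0.2, -1],
    [0, 0, 0, -1.5, 0, 0.4, -1],
    [0, 0, 0, -1.5, 0, 0.4, -1]
  ]
}}

```text
clock: 20.38
position: [672.8, -104.4, 92.1]
ee_rot: [-0.002, 0.992, -0.001, 0.125]
contact_force: [-4.2, 0.9, 1.9]
gripper_width: 0.2
grasp_force: 1.8
```

Call:
{"api": "carry_out", "payload": {
  "motion": [
    [0, 0, 0, -1, 0, 0.2, -1],
    [0, 0, 0, -1.5, 0, 0.4, -1],
    [0, 0, 0, -1.5, 0, 0.4, -1]
  ]
}}

```text
clock: 20.75
position: [673.0, -104.4, 91.9]
ee_rot: [-0.001, 0.992, -0.001, 0.124]
contact_force: [-7.5, 0.2, 5.8]
gripper_width: -0.1
grasp_force: 3.9
```

The back wall is against its stop: position steady, 7.5 N. Backing straight off, then up, and checking the walls numerically.

Call:
{"api": "carry_out", "payload": {
  "motion": [
    [0, 0, 0, 10, 0, -3, -1],
    [0, 0, 0, 25, 0, -6, -1],
    [0, 0, 0, 48, 0, -12, -1],
    [0, 0, 0, 35, 0, -60, -1],
    [0, 0, 0, 22, 0, -110, -1]
  ]
}}

```text
clock: 21.38
position: [626.1, -104.2, 194.0]
ee_rot: [-0.002, 0.992, -0.001, 0.126]
contact_force: [1.9, 0.5, 0.0]
gripper_width: 0.3
grasp_force: 0.0
```

Call:
{"api": "carry_out", "payload": {
  "motion": [
    [0, 0, 0, 40, 0, -30, -1],
    [0, 0, 0, 80, 0, -60, -1],
    [0, 0, 0, 120, 0, -90, -1],
    [0, 0, 0, 150, 0, -100, -1]
  ]
}}

```text
clock: 21.88
position: [455.2, -104.6, 254.5]
ee_rot: [-0.002, 0.992, -0.001, 0.129]
contact_force: [0.5, -0.7, 0.5]
gripper_width: 0.1
grasp_force: 0.0
```

```bash
python3 - <<'E'
from h import *
print(read_state()["contact_force"].round(1),read_state()["position"].round(0))
d=get_image("scene"); img=d["color"]; cv2.imwrite("pics/f.png",img)
old=cv2.imread("pics/c3.png")[::3,::3]  # before back wall, same crop
m=(cv2.absdiff(img,cv2.imread("pics/scene0.png")).max(2)>25).astype(int)
print("loupe diff",m[222:252,252:282].sum(),"can",m[348:385,155:190].sum(),"env",m[325:412,318:400].sum())
g=cv2.cvtColor(img,cv2.COLOR_BGR2GRAY).astype(int)
# expected rim if upright / with back wall 0.1 rad short
c,s=np.cos(.011),np.sin(.011)
W=lambda X:np.array([[623+c*x-s*y,-105+s*x+c*y,z] for x,y,z in X])
for a in (1.571,1.47,1.37):
    p=project(d,W([(65-65*np.cos(a)+dx,yy,41+65*np.sin(a)) for yy in(-60,0,60) for dx in (0,)])); print(a,p.round(1).tolist())
# gray profile across the back rim along tray x at z=106
for yy in (-60,0,60):
    xs=np.arange(45,75,1.5); p=project(d,W([(x,yy,106) for x in xs])); v=cv2.remap(g.astype(np.float32),p[:,0].astype(np.float32)[None],p[:,1].astype(np.float32)[None],1)[0]
    print(yy,list(zip(xs,v.astype(int).tolist())))
for sg in (1,-1):
    ys=np.arange(68,92,1.5); p=project(d,W([(-40,sg*y,102) for y in ys])); v=cv2.remap(g.astype(np.float32),p[:,0].astype(np.float32)[None],p[:,1].astype(np.float32)[None],1)[0]
    print("side",sg,list(zip(ys,v.astype(int).tolist())))
E
```

```text
[ 0.5 -0.7  0.5] [ 455. -105.  254.]
loupe diff 253 can 0 env 548
1.571 [[309.4, 353.7], [326.0, 323.9], [341.4, 296.1]]
1.47 [[306.0, 352.0], [322.6, 322.3], [338.1, 294.7]]
1.37 [[302.6, 350.4], [319.3, 321.0], [334.9, 293.4]]
-60 [(np.float64(45.0), 205), (np.float64(46.5), 205), (np.float64(48.0), 205), (np.float64(49.5), 205), (np.float64(51.0), 205), (np.float64(52.5), 205), (np.float64(54.0), 205), (np.float64(55.5), 205), (np.float64(57.0), 205), (np.float64(58.5), 205), (np.float64(60.0), 205), (np.float64(61.5), 199), (np.float64(63.0), 199), (np.float64(64.5), 200), (np.float64(66.0), 179), (np.float64(67.5), 160), (np.float64(69.0), 132), (np.float64(70.5), 122), (np.float64(72.0), 133), (np.float64(73.5), 118)]
0 [(np.float64(45.0), 203), (np.float64(46.5), 203), (np.float64(48.0), 203), (np.float64(49.5), 203), (np.float64(51.0), 203), (np.float64(52.5), 203), (np.float64(54.0), 203), (np.float64(55.5), 203), (np.float64(57.0), 203), (np.float64(58.5), 203), (np.float64(60.0), 203), (np.float64(61.5), 202), (np.float64(63.0), 200), (np.float64(64.5), 201), (np.float64(6
[... 748 characters left out ...]
.float64(74.0), 99), (np.float64(75.5), 99), (np.float64(77.0), 102), (np.float64(78.5), 114), (np.float64(80.0), 139), (np.float64(81.5), 152), (np.float64(83.0), 173), (np.float64(84.5), 183), (np.float64(86.0), 135), (np.float64(87.5), 95), (np.float64(89.0), 92), (np.float64(90.5), 92)]
side -1 [(np.float64(68.0), 149), (np.float64(69.5), 165), (np.float64(71.0), 170), (np.float64(72.5), 181), (np.float64(74.0), 157), (np.float64(75.5), 167), (np.float64(77.0), 173), (np.float64(78.5), 187), (np.float64(80.0), 163), (np.float64(81.5), 169), (np.float64(83.0), 181), (np.float64(84.5), 190), (np.float64(86.0), 208), (np.float64(87.5), 175), (np.float64(89.0), 143), (np.float64(90.5), 112)]
```

```bash
python3 - <<'E'
from h import *
for f in ("pics/scene0.png","pics/f.png"):
    i=cv2.imread(f); h=cv2.cvtColor(i,cv2.COLOR_BGR2HSV)
    w=np.zeros(i.shape[:2],np.uint8)
    for nm,b,lo,hi in (("env",(320,412,316,402),(20,35,150),(35,140,255)),("loupe",(215,260,245,290),(0,0,0),(180,255,45))):
        w=cv2.inRange(h[b[0]:b[1],b[2]:b[3]],lo,hi); c=max(cv2.findContours(w,0,2)[0],key=cv2.contourArea); print(f,nm,cv2.minAreaRect(c),cv2.boundingRect(c))
E
```

```text
pics/scene0.png env ((42.55172348022461, 48.120689392089844), (59.79389190673828, 75.20661163330078), 21.801410675048828) (3, 4, 79, 88)Traceback (most recent call last):
  File "<stdin>", line 6, in <module>
ValueError: max() iterable argument is empty
```

```bash
python3 - <<'E'
from h import *
for f in ("pics/scene0.png","pics/f.png"):
    i=cv2.imread(f); h=cv2.cvtColor(i,cv2.COLOR_BGR2HSV)
    for nm,b,lo,hi in (("env",(320,412,316,402),(20,35,150),(35,140,255)),("loupe",(215,260,245,290),(0,0,0),(180,110,70))):
        w=cv2.inRange(h[b[0]:b[1],b[2]:b[3]],lo,hi); c=cv2.findContours(w,0,2)[0]
        if c: c=max(c,key=cv2.contourArea); print(f,nm,cv2.minAreaRect(c),cv2.boundingRect(c))
E
```

```text
pics/scene0.png env ((42.55172348022461, 48.120689392089844), (59.79389190673828, 75.20661163330078), 21.801410675048828) (3, 4, 79, 88)
pics/scene0.png loupe ((20.7227725982666, 22.22772216796875), (22.28883171081543, 16.3186092376709), 84.2894058227539) (12, 11, 18, 23)
pics/f.png env ((42.68832778930664, 48.086769104003906), (59.8084602355957, 75.23399353027344), 22.01128387451172) (3, 4, 79, 88)
pics/f.png loupe ((20.5, 22.0), (22.0, 17.0), 90.0) (12, 11, 18, 23)
```

All bystanders are where they were, and all three rims read upright.

```bash
python3 -c "
from bench import *
print(job_done())"
```

```text
the job is handed in; nothing more can be done
None
```

The tray is folded and handed in: left wall, then right wall, then back wall, each pressed to its stop at about 14–16 N or less, and the envelopes, magnifier and film can have not moved.

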